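Clamp the card core in the screw press

ROBOT

A 6-joint arm with a two-finger parallel gripper is mounted at the origin on a cart in front of the work surface, level with it; the furniture and walls round the work are solid. World frame = base frame: x ahead of the robot, y to its left, z up, the work surface at z = 0. Lengths are in mm, angles in degrees, forces in N, time in s.
With the tool pointing down it reaches from about 350 to 850 mm from the base axis. Payload 8.1 kg.
Tool frame: the origin (TCP) lies between the finger pads; the fingertips stand 25 mm ahead of it and the grasp point (between the pads) lies 6 mm ahead of it (r.tcp_to_tips is the distance from the TCP to the fingertips, in mm); z points along the fingers, y is the line along which they close (so a half turn about z gives the same grasp; the last joint's range is limited). The gripper opens to 85 mm and grips with 20 to 120 N. Pads are 22 mm wide; open, the fingers measure 114 mm over their backs; the gripper's body (76 mm by 85 mm) begins 54 mm behind the grasp point. The pads swing forward as they close: fully open they stand 13 mm farther back than shut.
Start: joints at [-82.185, 7.471, 85.268, -0, 87.261, -4.893], TCP at [132.012, -585.302, 256.292] pointing down, gripper open.
Joint ranges: [-169.43, 169.43], [-51.17, 129.36], [1.28, 143.12], [-76.62, 256.62], [0, 156.53], [-152.29, 152.29]. Speed limits (degrees/s): [136.94, 136.94, 159.86, 180, 180, 180].

INTERFACE

Orientations are given as [roll, pitch, yaw] about the fixed x, y, z axes, in that order (R = Rz(yaw) Ry(pitch) Rx(roll)).
In Python, from bench import r gives the robot as it stands.
- The arm moves only by the tool apply_moves, never from a script. Its arguments are lists of equal length, an entry for each row: "angular": the turn, a rotation vector about the world's x, y, z in units of 8 degrees (1.0 is 8 degrees), a list of three; "travel": the shift along the world's x, y, z in units of 40 mm (1.0 is 40 mm), a list of three; "jaw": the opening, from 0 (shut) to 1 (fully open). A call has 1 to 20 rows; each row shifts and turns the commanded pose from where the row before left it; what a row does not reach is not made up. A row lasts 1/8 s, in which the tool goes at most 62.5 mm and 10.7 degrees, less where a joint would pass 70% of its speed; a pose out of reach is approached as far as the arm can. A call is refused whole if a number of a shift passes 1 or a number of a turn 1, either way. A call with a gripper value outside its range is refused whole. The fingers move at their own pace and stop on an object; "force" is the grip in N (left out, the last holds). Time passes only in rows, so rows that do not move let the fingers close. It gives the time, the measured TCP pose, the force, the opening and the grip force at its end, in the units of the state.
- r.sense(): the state, without advancing time (a new reading comes with each control period).
- r.snapshot(name): name is "scene" or "top"; returns a dict with "color" (384x512x3 uint8, red, green, blue), "fx", "fy", "cx", "cy" (pixels), "R" (3x3) and "t" (3): a world point X has camera coordinates R X + t. Camera axes: x right, y down, z forward; pixel columns grow to the right and rows downward; lengths in mm; the calibration is good to about 2 mm. A picture is of the moment at which its call begins. There is no depth.
- r.hand_in(): hands the job in; it is judged then, once.
The state is a dict: "time": time; "joint_pos": joint angles; "qd": joint speeds; "joint_efforts": joint torques, N m; "tool_pos": TCP position; "tcp_rot": TCP orientation; "ft_force": force on the tool from outside, world axes, zero at the start; "wrist_torque": the same for the moment, N m; "finger_gap": finger opening in mm; "grip_force": force on a finger pad.
Only numpy, scipy, OpenCV 4.12 (cv2) and the standard library are available. Lean on these libraries where they do the work, as an engineer would, in place of code of your own. Each camera call takes 0.05 s, during which the arm holds its last target. There are 200 camera calls.

TASK

Lay the card core that lies nearest to the small screw press in its V cradle and slide it under the bridge until its end meets the end stop. Then turn the black knob clockwise, letting your grip go down with it so that you neither push nor drag on it, until the foot holds the core firmly (about 20 N) without crushing it, and let go. Leave the jars and the tub alone.

Things in the scene. Friction and masses are not known exactly. Their poses are not given: they have to be found in the camera images.
- press: Wooden screw press, fixed to the table; base board 270 x 120 x 12 mm. Origin: centre of the board's underside, on the table top; x runs along the cradle towards the end stop, y across, z up. Two V blocks, 30 mm long, carry the core along x: one centred at x = +70 mm (54 mm wide, top z = 40), one at x = -87 mm (28 mm wide, top z = 28), narrower than the core so that fingers pass beside it; down to z = 14 mm they are free there.
- cradle_home (a point): Where the core's centre is when the core is home: x = -5, y = 0, z = 48 mm in the press frame (press axes). The end stop's face is 110 mm farther along x (at x = 105 mm; its top is at z = 66 mm). The bridge is in the way from above, so the core is entered along +x from the -x end and slid in the Vs.
- press_bridge (a point): Centre of the underside of the steel bridge over the far V block, 103 mm above the table, on the screw axis (x = 70, y = 0 mm in the press frame). The bridge measures 34 mm (x) by 124 mm (y); with nut and end caps its top is 127 mm above the table. Two 14 mm posts carry it at y = +-48 mm. A core that lies in the cradle has its top at about 70 mm; the foot starts 7 to 22 mm above that.
- press_screw: Upright steel screw that goes down 8 mm per rad of clockwise knob turn without turning itself. Origin on its axis, 103 mm above the table when fully raised. The rubber foot (30 mm across) at its end has an adjustable seat: it meets the core with this origin somewhere between about 78 and 89 mm high, different each time, to be felt. From touch the clamping force grows by about 6 N per mm.
- press_knob (a joint): Turn of the knob, rad: 0 fully raised (grip bar along the press's x), grows clockwise seen from above, lowering the screw; 0.4 to 1 at the start, end 4.5. Stays where it is left. Turning it freely takes a constant 0.45 N m (part of it may relax when the hand stands still); each newton of clamping adds 0.008 N m (20 N: +0.16). 12 to 32 N is a firm hold, 45 N crushes.
- knob_grip (a point): Centre of the black knob's grip bar: 44 mm long (this frame's x), 14 mm thick (y), 32 mm high (z up), over a round hub 32 mm across whose top is 14 mm below this point. 191 mm above the table when fully raised; turns and goes down with the knob. It rides on an axial spring of 6 N per mm, 88 mm over the screw's origin; pushing or dragging it off by more than 3.5 mm (21 N) is too much.
- core_mid (a point): Centre of the loose brown card core to clamp: a straight tube 220 mm long, 43 mm in diameter, about 30 g, lying on the table; the bare core nearest to the press (others lie farther left). x axis along the tube; its ends are alike. Grip it across; gripped some 30 mm from its middle, on the side away from the bridge, the hand stays clear of bridge and knob.
- core: The same core; origin on its underside as it lay at first, 21 mm from its axis, half-way along.
- honey_jar: Bystander: jar 71 mm across, 110 mm high; origin centre of its underside.
- spice_jar: Bystander: green-capped jar 46 mm across, 106 mm high; origin centre of its underside.
- small_tub: Bystander: white tub 107 mm across, 80 mm high; origin centre of its underside.
Things that resemble listed ones, but are neither listed nor needed, are in the scene too. What is shaped like the core but red is not meant.

How it is judged:
By the outcome, as a careful person would: the job done as asked, in the order asked, and still so for the second after the job is handed in, with the robot touching nothing.
It also fails if it takes over 72 s, if anything falls off the work surface, if the arm or the gripper's body presses on something with over 40 N, if the wrist force passes 120 N, or if a joint passes its speed limit or range.

## Working session

There is one attempt and no reset: what is moved stays moved. The work goes in short steps, Python scripts to look and compute and a tool call to move; the robot and the scene stay as the last step left them, time stands still between calls to the robot, and variables do not carry over. Pictures are saved under pics/ and viewed, at most 10 in all, crops included, and the job is handed in when it is done.

Besides the shell and the picture viewer there is one more tool, called after "Call:" as name(argument=value, ...) on one line, values as JSON. apply_moves: Moves the arm, as the interface text tells. Its arguments: {"type":"object","properties":{"angular":{"type":"array"},"travel":{"type":"array"},"jaw":{"type":"array"},"force":{"type":"number"}},"required":["angular","travel","jaw"]}

```bash
mkdir -p pics; python3 - <<'E'
from bench import r
import cv2,json
for n in("scene","top"):
    s=r.snapshot(n); cv2.imwrite(f"pics/{n}0.png",cv2.resize(s["color"][:,:,::-1],(800,600),interpolation=cv2.INTER_CUBIC))
    print(n,s["fx"],s["fy"],s["cx"],s["cy"],s["R"].tolist() if hasattr(s["R"],'tolist') else s["R"],s["t"])
print(r.sense())
E
```

```text
scene 463.09322916281945 463.09322916281945 252.071259945712 195.32894299797067 [[-0.6342891886050305, -0.7727133014948641, -0.024318283485459856], [-0.33853380981329284, 0.30589332189039115, -0.8898450062995008], [0.695033873154445, -0.5561865058734963, -0.4556144047900175]] [ 474.76879236  295.90037799 1125.07900609]
top 461.5020987633033 461.5020987633033 250.18808818194807 187.47674441701528 [[-0.019410447794819458, -0.9997217100148711, 0.013406604392870622], [-0.9846060426022674, 0.016783826080261084, -0.17398058527666058], [0.17370715410571436, -0.016577264763823256, -0.984657818181242]] [ 113.12988458  652.76655548 1492.62868535]
{'time': 0.1, 'joint_pos': array([-8.21845938e+01,  7.51153759e+00,  8.53217627e+01,  1.08754769e-03,
        8.72619188e+01, -4.89335549e+00]), 'qd': array([ 0.05038236, -0.1350633 , -0.08395276,  0.05626172,  0.02375987,
        0.01039673]), 'joint_efforts': array([ 1.28736254e-03, -5.70951569e+01, -5.01941729e+01, -1.84000523e-04,
        8.09054036e-03, -6.62160033e-06]), 'tool_pos': array([ 131.96164399, -584.85291626,  255.35365026]), 'tcp_rot': array([-1.79905221e+02, -9.20457017e-03,  1.27087012e+01]), 'ft_force': array([0.20254119, 0.97575515, 0.03291049]), 'wrist_torque': array([ 0.00497527, -0.02050972, -0.05132366]), 'grip_force': 0.0, 'finger_gap': 85.42220077976998}
```

View pics/scene0.png

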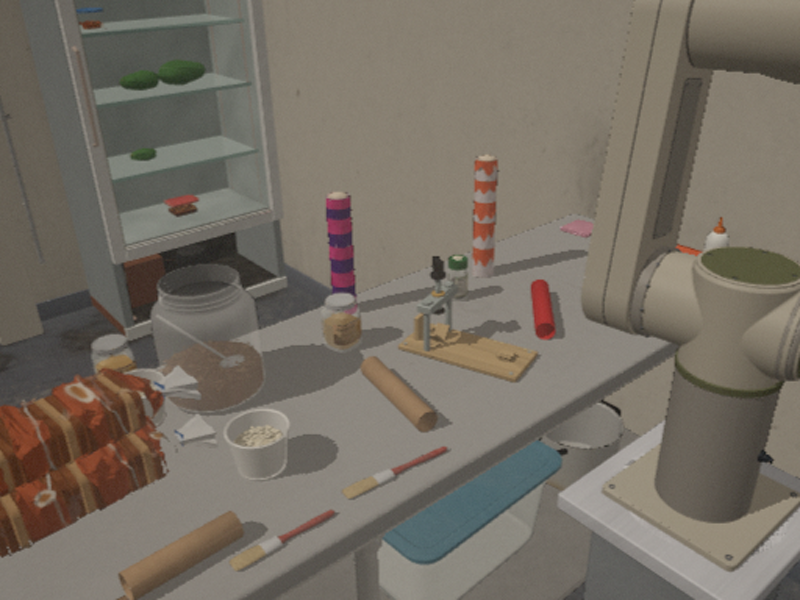

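View pics/top0.png

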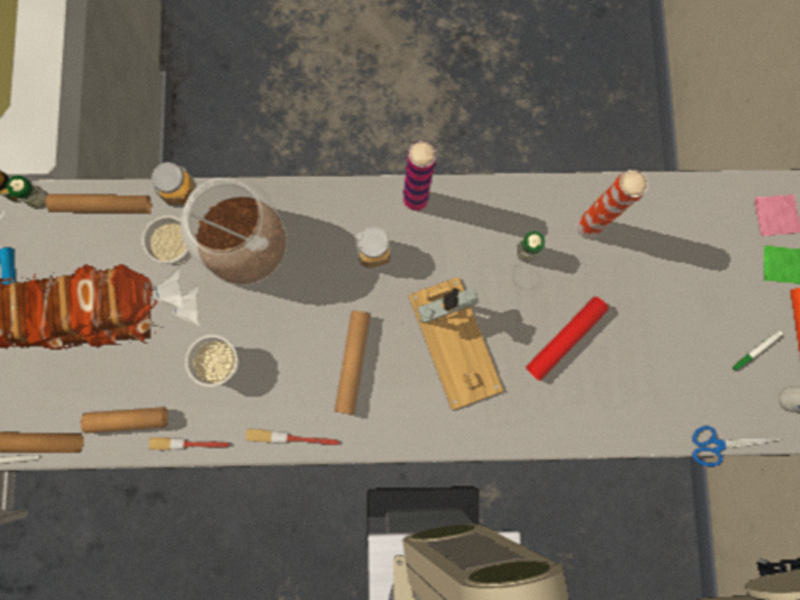

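Top view: the core runs from (359,312) to (345,413). The board's corners are at (411,292), (461,278), (505,392) and (454,409), and the bridge is at the far end. I'll fit poses and overlay them on a crop.

```bash
cat > h.py <<'E'
import numpy as np,cv2
from bench import r
from scipy.optimize import least_squares
def proj(s,X):
    c=np.atleast_2d(X)@np.array(s["R"]).T+np.array(s["t"]); return np.c_[s["fx"]*c[:,0]/c[:,2]+s["cx"],s["fy"]*c[:,1]/c[:,2]+s["cy"]]
def ray(s,uv,z):
    R=np.array(s["R"]);t=np.array(s["t"]);o=-R.T@t
    d=R.T@np.array([(uv[0]-s["cx"])/s["fx"],(uv[1]-s["cy"])/s["fy"],1]); return o+d*(z-o[2])/d[2]
def T(p,X):
    X=np.atleast_2d(np.array(X,float));c,s=np.cos(p[2]),np.sin(p[2])
    return np.c_[p[0]+c*X[:,0]-s*X[:,1],p[1]+s*X[:,0]+c*X[:,1],X[:,2]]
E
python3 - <<'E'
from h import *
s=r.snapshot("top"); k=1/1.5625
px=np.array([[411,292],[461,278],[505,392],[454,409]])*k
C=[[135,60,12],[135,-60,12],[-135,-60,12],[-135,60,12]]
W=[ray(s,u,12) for u in px]; print(np.round(W))
m=np.mean(W,0); f=(W[0]+W[1]-W[2]-W[3]); 
q=least_squares(lambda p:(proj(s,T(p,C))-px).ravel(),[m[0],m[1],np.arctan2(f[1],f[0])]); p=q.x
print("press",p[:2],np.degrees(p[2]),q.fun)
# core mask
img=s["color"]; hsv=cv2.cvtColor(img,cv2.COLOR_RGB2HSV)
m=cv2.inRange(hsv,(5,90,60),(22,255,255)); n,l,st,ce=cv2.connectedComponentsWithStats(m)
i=l[int(362*k),int(353*k)]; print(i,st[i])
pts=np.argwhere(l==i)[:,::-1].astype(np.float32); print(cv2.minAreaRect(pts))
G=np.array([ray(s,u,21.5)[:2] for u in pts]); (c,wh,a)=cv2.minAreaRect(G.astype(np.float32)); 
mm=G.mean(0); v=np.linalg.svd(G-mm,full_matrices=False)[2][0]; print("core",c,wh,a,mm,np.degrees(np.arctan2(v[1],v[0])))
a=np.arctan2(v[1],v[0]); cc=[c[0],c[1],a]
big=cv2.resize(img[160:280,200:340][:,:,::-1],None,fx=5,fy=5,interpolation=cv2.INTER_CUBIC)
def line(X,col):
    u=((proj(s,X)-[200,160]+.5)*5).astype(int); cv2.polylines(big,[u.reshape(-1,1,2)],True,col,1)
line(T(p,C),(255,0,0)); line(T(p,[[87,62,127],[87,-62,127],[53,-62,127],[53,62,127]]),(0,255,0))
line(T(p,[[-72,14,28],[-72,-14,28],[-102,-14,28],[-102,14,28]]),(0,0,255))
line(T(cc,[[110,21.5,21.5],[110,-21.5,21.5],[-110,-21.5,21.5],[-110,21.5,21.5]]),(255,255,0))
cv2.imwrite("pics/o1.png",big)
E
```

```text
[[ 664.   56.   12.]
 [ 694.  -56.   12.]
 [ 441. -142.   12.]
 [ 407.  -30.   12.]]
press [551.29749194 -43.13134791] 18.246898731807214 [-0.0139709   0.90624686  0.50876988 -1.33642038  0.07991421 -0.3229414
 -0.55672358  0.71248689]
34 [214 199  23  66 813]
((225.3139190673828, 231.4683380126953), (12.480077743530273, 65.92417907714844), 9.659893035888672)
core (512.96435546875, 187.27490234375) (42.058876037597656, 221.88861083984375) 79.88018798828125 [511.5263685  187.73911042] 169.94168267077086
```

View pics/o1.png

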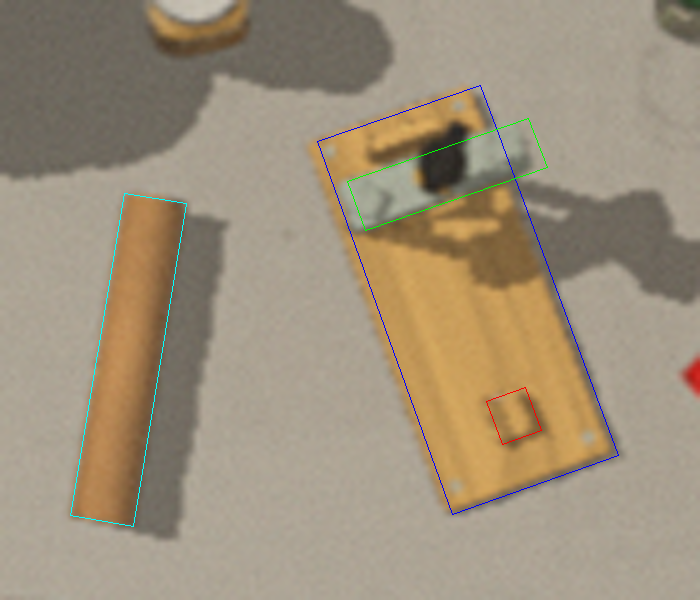

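The overlay fits the core, but the press fit looks 1–2 px too far right at the bridge. I'll take one clean zoom of the press in both views.

```bash
python3 - <<'E'
from h import *
s=r.snapshot("top"); a=s["color"][172:268,256:332][:,:,::-1]
t=r.snapshot("scene"); b=t["color"][160:250,250:350][:,:,::-1]
A=cv2.resize(a,(380,480),interpolation=cv2.INTER_CUBIC); B=cv2.resize(b,(400,360),interpolation=cv2.INTER_CUBIC)
o=np.zeros((480,780,3),np.uint8); o[:,:380]=A; o[:360,380:]=B; cv2.imwrite("pics/z2.png",o)
E
```

```text
(no output)
```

View pics/z2.png

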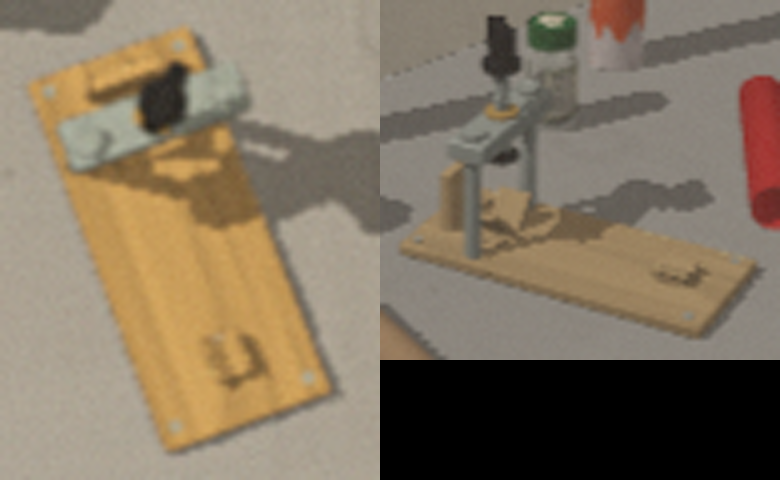

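Top-view zoom: board corners FL(28,85), FR(193,27), NR(333,392), NL(170,453). Scene zoom: FL(402,245), NL(700,331), NR(757,264). I'll fit both views together.

```bash
python3 - <<'E'
from h import *
s=r.snapshot("top");t=r.snapshot("scene")
P=np.array([[28,85],[193,27],[333,392],[170,453]])/5+[255.5,171.5]
Q=(np.array([[402,245],[757,264],[700,331]])-[380,0])/4+[249.5,159.5]
C=np.array([[135,60,12],[135,-60,12],[-135,-60,12],[-135,60,12.]])
f=lambda p:np.r_[(proj(s,T(p,C))-P).ravel(),(proj(t,T(p,C[[0,2,3]]))-Q).ravel()]
g=lambda p:(proj(s,T(p,C))-P).ravel()
for F in(f,g):
    q=least_squares(F,[551,-43,.32]);p=q.x; print(p[:2],np.degrees(p[2]),np.round(q.fun,1))
for F in (f,):
    p=least_squares(F,[551,-43,.32]).x
    for n,X in dict(knob=[70,0,186],brL=[87,62,120],brL2=[53,62,120],brR=[87,-62,120],V=[-87,0,28],stop=[105,0,66],knobtop=[70,0,202]).items():
        X=np.array([X],float); print(n,T(p,X).round(1),((proj(s,T(p,X))-[255.5,171.5])*5).round(),((proj(t,T(p,X))-[249.5,159.5])*4+[380,0]).round())
E
```

```text
[550.74966063 -37.51536025] 18.818710807790477 [-0.  -0.2 -0.6 -0.2 -0.2  0.5 -0.7  0.6 -0.6 -1.   0.8 -1.4  0.3 -0.7]
[551.39224312 -38.78670265] 19.065209295556137 [ 0.2 -0.3 -0.4 -0.4  0.3  0.2 -0.2  0.4]
knob [[617.  -14.9 186. ]] [[167. 100.]] [[504.  39.]]
brL [[613.1  49.2 120. ]] [[ 57. 125.]] [[447. 139.]]
brL2 [[580.9  38.3 120. ]] [[ 75. 175.]] [[484. 149.]]
brR [[653.1 -68.1 120. ]] [[237.  61.]] [[521.  81.]]
V [[468.4 -65.6  28. ]] [[227. 357.]] [[676. 259.]]
stop [[650.1  -3.6  66. ]] [[131.  82.]] [[466. 162.]]
knobtop [[617.  -14.9 202. ]] [[169.  96.]] [[504.  21.]]
```

Call:
apply_moves(angular=[[0,0,0.98],[0,0,0.98],[0,0,0.98],[0,0,0.98],[0,0,0.98],[0,0,0.98],[0,0,0.98],[0,0,0.98],[0,0,0.98],[0,0,0.98],[0,0,0.98],[0,0,0.98],[0,0,0.98],[0,0,0.98],[0,0,0.98],[0,0,0.98],[0,0,0.98],[0,0,0.98],[0,0,0.98],[0,0,0.98]], travel=[[0.9,0.9,0],[0.9,0.9,0],[0.9,0.9,0],[0.9,0.9,0],[0.9,0.9,0],[0.9,0.9,0],[0.9,0.9,0],[0.9,0.9,0],[0.12,1,0],[0.12,1,0],[0.12,1,0],[0.12,1,0],[0.12,1,0],[0.12,1,0],[0.12,1,0],[0.12,1,0],[0.12,1,0],[0.12,1,0],[0.12,1,0],[0.12,1,0]], jaw=[1,1,1,1,1,1,1,1,1,1,1,1,1,1,1,1,1,1,1,1], force=25)

```text
time: 2.85
tool_pos: [477.6, 184.1, 256.4]
tcp_rot: [180.0, 0.0, 169.8]
ft_force: [0.0, -1.1, 0.1]
finger_gap: 85.4
grip_force: 0.0
```

Call:
apply_moves(angular=[[0,0,0],[0,0,0],[0,0,0],[0,0,0],[0,0,0],[0,0,0],[0,0,0],[0,0,0],[0,0,0],[0,0,0],[0,0,0],[0,0,0],[0,0,0],[0,0,0],[0,0,0],[0,0,0]], travel=[[0,0.24,-0.9],[0,0,-0.9],[0,0,-0.9],[0,0,-0.9],[0,0,-0.9],[0,0,-0.5],[0,0,-0.4],[0,0,-0.25],[0,0,0],[0,0,0],[0,0,0],[0,0,0],[0,0,0],[0,0,0],[0,0,0],[0,0,0]], jaw=[1,1,1,1,1,1,1,1,1,0.4,0.4,0.4,0.4,0.4,0.4,0.4], force=25)

```text
time: 4.85
tool_pos: [478.3, 192.5, 31.3]
tcp_rot: [180.0, 0.1, 169.5]
ft_force: [-0.7, 0.4, 6.2]
finger_gap: 41.9
grip_force: 25.8
```

Call:
apply_moves(angular=[[0,0,0],[0,0,0],[0,0,0],[0,0,0],[0,0,0.73],[0,0,0.73],[0,0,0.73],[0,0,0.73],[0,0,0.73],[0,0,0],[0,0,0],[0,0,0],[0,0,0],[0,0,0]], travel=[[0,0,0.5],[0,0,0.9],[0,0,0.9],[0,0,0.9],[-0.3,-0.7,0.3],[-0.3,-0.9,0.3],[-0.3,-0.97,0],[-0.23,-0.97,0],[0,-0.97,0],[0,-0.97,0],[0,-0.8,0],[0,-0.5,0],[0,0,0],[0,0,0]], jaw=[0.4,0.4,0.4,0.4,0.4,0.4,0.4,0.4,0.4,0.4,0.4,0.4,0.4,0.4])

```text
time: 6.6
tool_pos: [432.3, -78.4, 182.2]
tcp_rot: [180.0, 0.0, -161.3]
ft_force: [0.7, 0.8, 0.3]
finger_gap: 42.3
grip_force: 25.6
```

```bash
python3 - <<'E'
from h import *
s=r.snapshot("top");t=r.snapshot("scene");q=r.sense();print(q["tool_pos"],q["tcp_rot"],q["ft_force"],q["finger_gap"])
a=s["color"][165:285,225:345][:,:,::-1];b=t["color"][150:270,230:350][:,:,::-1]
o=np.hstack([cv2.resize(x,(400,400),interpolation=cv2.INTER_CUBIC) for x in(a,b)])
cv2.imwrite("pics/c3.png",o)
E
```

```text
[432.37795284 -78.1261805  182.22856156] [ 1.79983090e+02 -1.96502043e-04 -1.61238344e+02] [-0.67044637 -0.35215382 -0.35234325] 41.884180953727714
```

View pics/c3.png

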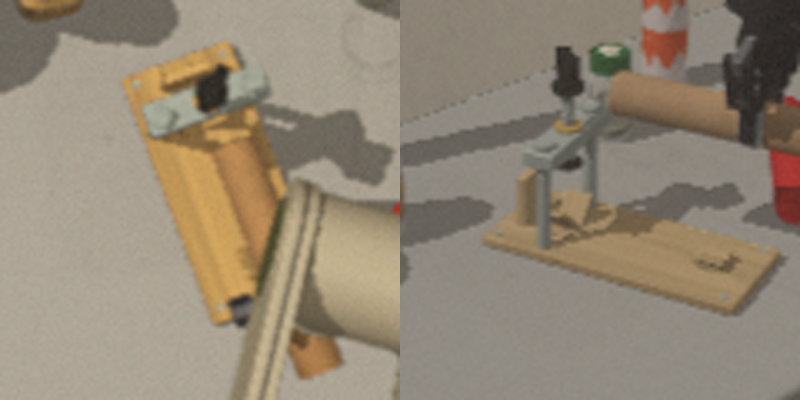

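Core held level and parallel to the board. Its front end is around (217..262, 145) in the top crop, before the bridge. I'll check where its axis lies in the press frame.

```bash
python3 - <<'E'
from h import *
s=r.snapshot("top");img=s["color"]
hsv=cv2.cvtColor(img,cv2.COLOR_RGB2HSV)
th=np.radians(19);p0=np.array([551,-38])
k=lambda x,y:(x/400*120+224.5,y/400*120+164.5)
for u in [(217,150),(262,140),(240,147)]:
    w=ray(s,k(*u),172.4)[:2]-p0; print(np.round([w@[np.cos(th),np.sin(th)],w@[-np.sin(th),np.cos(th)]],1))
# posts/bridge and end stop midpoint
for u,z in [((149,118),118),((262,66),118),((270,95),118),((155,137),118),((211,89),186),((134,84),12),((229,52),12)]:
    w=ray(s,k(*u),z)[:2]-p0; print(u,np.round([w@[np.cos(th),np.sin(th)],w@[-np.sin(th),np.cos(th)]],1))
w=r.sense()["tool_pos"][:2]-p0;print("tcp",w@[np.cos(th),np.sin(th)],w@[-np.sin(th),np.cos(th)])
E
```

```text
[18.6 16. ]
[ 13.  -26.5]
[13.9 -5. ]
(149, 118) [74.6 59. ]
(262, 66) [ 84.9 -61.9]
(270, 95) [ 55.7 -58.8]
(155, 137) [55.4 60. ]
(211, 89) [72.1  2.8]
(134, 84) [126.1  50.2]
(229, 52) [124.  -54.6]
tcp -125.17823614758484 0.6519805360537727
```

Call:
apply_moves(angular=[[0,0,0.04],[0,0,0],[0,0,0],[0,0,0],[0,0,0],[0,0,0],[0,0,0]], travel=[[-0.01,0.035,-0.6],[0,0,-0.8],[0,0,-0.8],[0,0,-0.5],[0,0,-0.3],[0,0,-0.04],[0,0,0]], jaw=[0.4,0.4,0.4,0.4,0.4,0.4,0.4])

```text
time: 7.62
tool_pos: [432.6, -77.5, 61.5]
tcp_rot: [-180.0, 0.1, -161.0]
ft_force: [-0.9, 0.1, -0.3]
finger_gap: 41.8
grip_force: 25.6
```

```bash
python3 - <<'E'
from h import *
s=r.snapshot("top");t=r.snapshot("scene");q=r.sense();print(q["tool_pos"],q["tcp_rot"],q["ft_force"],q["finger_gap"])
a=s["color"][165:285,225:345][:,:,::-1];b=t["color"][150:270,230:350][:,:,::-1]
o=np.hstack([cv2.resize(x,(400,400),interpolation=cv2.INTER_CUBIC) for x in(a,b)])
cv2.imwrite("pics/c4.png",o)
E
```

```text
[432.83498781 -77.69727383  61.70553955] [-1.79938545e+02  8.39305572e-02 -1.60967141e+02] [ 0.64622182 -0.51515578 -0.30799232] 42.432324829208625
```

View pics/c4.png

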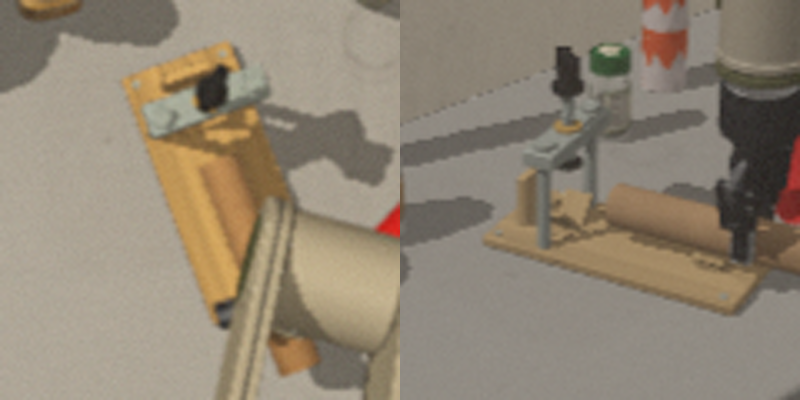

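The core is lowered in line with the cradle; its front end is at (202..243, 163) in the top crop. I'll check its sideways offset.

```bash
python3 - <<'E'
from h import *
s=r.snapshot("top");th=np.radians(19);p0=np.array([551,-38])
k=lambda x,y:(x/400*120+224.5,y/400*120+164.5)
for u in [(202,168),(243,158),(223,163),(271,374),(319,355),(296,368)]:
    w=ray(s,k(*u),51.5)[:2]-p0; print(np.round([w@[np.cos(th),np.sin(th)],w@[-np.sin(th),np.cos(th)]],1))
E
```

```text
[17.2 20. ]
[ 12.5 -22.3]
[14.7 -1.6]
[-195.3   28.6]
[-194.4  -22.3]
[-198.3    3.5]
```

Call:
apply_moves(angular=[[0,0,0],[0,0,0],[0,0,0],[0,0,0],[0,0,0],[0,0,0],[0,0,0],[0,0,0],[0,0,0]], travel=[[0.25,0.086,0],[0.25,0.086,0],[0.25,0.086,0],[0.25,0.086,0],[0.25,0.086,0],[0.25,0.086,0],[0,0,-0.05],[0,0,-0.04],[0,0,0]], jaw=[0.4,0.4,0.4,0.4,0.4,0.4,0.4,0.4,0.4])

```text
time: 8.9
tool_pos: [493.5, -56.9, 58.9]
tcp_rot: [-179.9, 0.2, -161.0]
ft_force: [-0.7, 3.3, 11.3]
finger_gap: 42.3
grip_force: 26.4
```

Call:
apply_moves(angular=[[0,0,0],[0,0,0],[0,0,0],[0,0,0],[0,0,0],[0,0,0]], travel=[[0,0,0.02],[0.0946,0.0326,0],[0.0946,0.0326,0],[0.0946,0.0326,0],[0.0946,0.0326,0],[0,0,0]], jaw=[0.4,0.4,0.4,0.4,0.4,0.4])

```text
time: 9.65
tool_pos: [507.4, -52.5, 58.8]
tcp_rot: [-179.9, -0.0, -161.0]
ft_force: [-4.6, -2.9, 10.4]
finger_gap: 42.2
grip_force: 26.4
```

Call:
apply_moves(angular=[[0,0,0],[0,0,0],[0,0,0],[0,0,0]], travel=[[0.0473,0.0163,0.01],[0.0473,0.0163,0],[0,0,0],[0,0,0]], jaw=[0.4,0.4,0.4,0.4])

```text
time: 10.15
tool_pos: [510.8, -51.2, 58.8]
tcp_rot: [-179.9, -0.0, -161.0]
ft_force: [-4.2, -2.8, 8.1]
finger_gap: 42.0
grip_force: 26.1
```

Call:
apply_moves(angular=[[0,0,0],[0,0,0],[0,0,0]], travel=[[0.0473,0.0163,0],[0.0473,0.0163,0],[0,0,0]], jaw=[0.4,0.4,0.4])

```text
time: 10.52
tool_pos: [514.5, -49.9, 58.8]
tcp_rot: [-179.9, -0.1, -161.0]
ft_force: [-4.4, -3.9, 8.4]
finger_gap: 42.2
grip_force: 26.2
```

Call:
apply_moves(angular=[[0,0,0],[0,0,0],[0,0,0]], travel=[[0.0473,0.0163,0],[0.0473,0.0163,0],[0,0,0]], jaw=[0.4,0.4,0.4])

```text
time: 10.9
tool_pos: [515.9, -49.4, 58.6]
tcp_rot: [-180.0, -0.4, -161.0]
ft_force: [-18.2, -8.3, 19.4]
finger_gap: 42.1
grip_force: 27.1
```

Call:
apply_moves(angular=[[0,0,0],[0,0,0],[0,0,0],[0,0,0],[0,0,0],[0,0,0],[0,0,0],[0,0,0],[0,0,0],[0,0,0]], travel=[[-0.025,-0.01,0.03],[0,0,0],[0,0,0],[0,0,0],[0,0,0],[0,0,0.5],[0,0,1],[0,0,1],[0,0,1],[0,0,1]], jaw=[0.4,0.55,0.7,0.8,0.8,0.8,0.8,0.8,0.8,0.8])

```text
time: 12.15
tool_pos: [517.4, -48.0, 240.8]
tcp_rot: [-180.0, 0.0, -161.0]
ft_force: [0.9, -0.5, -0.1]
finger_gap: 68.2
grip_force: 0.0
```

```bash
python3 - <<'E'
from h import *
s=r.snapshot("top");t=r.snapshot("scene");q=r.sense();print(q["tool_pos"],q["tcp_rot"],q["ft_force"],q["finger_gap"])
a=s["color"][165:265,245:345][:,:,::-1];b=t["color"][150:250,240:340][:,:,::-1]
o=np.hstack([cv2.resize(x,(400,400),interpolation=cv2.INTER_CUBIC) for x in(a,b)])
cv2.imwrite("pics/c5.png",o)
E
```

```text
[520.14107102 -48.54016302 245.33381242] [-179.74310683    0.44878408 -160.96160484] [-0.43963511 -1.1147206   0.43469286] 68.10164275459675
```

View pics/c5.png

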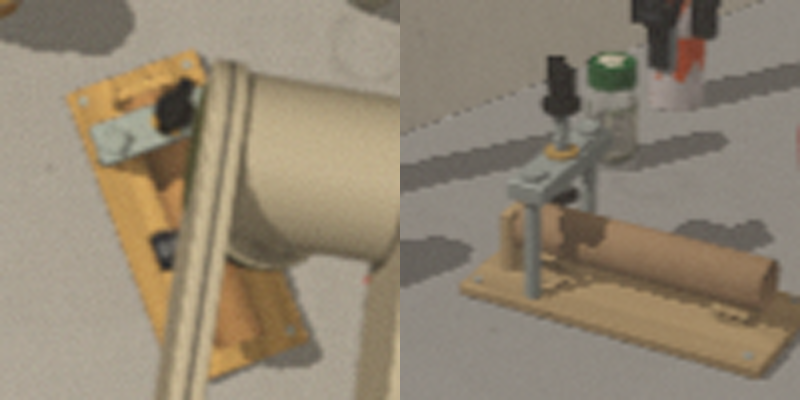

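The core lies in both Vs with its far end at the stop. Next I'll fit the knob's angle by silhouette in both views; the knob is at about (178,105) in the top crop and (562,85) in the scene crop.

```bash
cat > kn.py <<'E'
from h import *
import itertools
s=r.snapshot("top");t=r.snapshot("scene")
top=cv2.resize(cv2.imread("pics/top0.png"),(512,384),interpolation=cv2.INTER_AREA)
sc=t["color"][:,:,::-1]
K=6
def crop(im,c,h=16): 
    x,y=c; return cv2.resize(np.ascontiguousarray(im[y-h:y+h,x-h:x+h]),None,fx=K,fy=K,interpolation=cv2.INTER_CUBIC),np.array([x-h,y-h])
A,oa=crop(top,(289,192)); B,ob=crop(sc,(280,170))
def dark(I): 
    m=(I.max(2)<60).astype(np.uint8); n,l,st,_=cv2.connectedComponentsWithStats(m); i=1+np.argmax(st[1:,4]); return (l==i)
MA,MB=dark(A),dark(B)
a=np.linspace(0,2*np.pi,24,endpoint=False)
def sil(cam,o,shape,x,y,th,hubh):
    z=191-8*th; yaw=np.radians(19)-th
    m=np.zeros(shape,np.uint8)
    box=[[i*22,j*7,z+k*16] for i,j,k in itertools.product((1,-1),(1,-1),(1,-1))]
    hub=np.vstack([np.c_[16*np.cos(a),16*np.sin(a),a*0+zz] for zz in(z-14,z-14-hubh)])
    for X in(box,hub):
        u=((proj(cam,T([x,y,yaw],X))-o+.5)*K).astype(np.int32); cv2.fillConvexPoly(m,cv2.convexHull(u),1)
    return m>0
if __name__=="__main__":
    iou=lambda p,q:(p&q).sum()/(p|q).sum()
    res=[]
    for th in np.arange(.3,1.15,.05):
      for x in range(611,626,2):
        for y in range(-24,-3,2):
          for hh in(14,):
            v=iou(sil(s,oa,MA.shape,x,y,th,hh),MA),iou(sil(t,ob,MB.shape,x,y,th,hh),MB)
            res.append((sum(v),*v,th,x,y,hh))
    res.sort(reverse=True)
    for q in res[:8]: print(np.round(q,2))
    for th in np.arange(.3,1.15,.1): print(round(th,2),np.round(max(q for q in res if abs(q[3]-th)<.01),2))
    _,_,_,th,x,y,hh=res[0]
    for I,c,o in((A,s,oa),(B,t,ob)):
        m=sil(c,o,MA.shape,x,y,th,hh).astype(np.uint8); cs,_=cv2.findContours(m,0,1); cv2.drawContours(I,cs,-1,(0,255,0),1)
    cv2.imwrite("pics/k6.png",cv2.resize(np.hstack([A,B]),None,fx=2,fy=2))
E
python3 kn.py
```

```text
[ 1.22e+00  5.90e-01  6.30e-01  9.50e-01  6.21e+02 -1.60e+01  1.40e+01]
[ 1.22e+00  6.00e-01  6.20e-01  9.50e-01  6.17e+02 -1.20e+01  1.40e+01]
[ 1.21e+00  5.90e-01  6.20e-01  1.00e+00  6.17e+02 -1.20e+01  1.40e+01]
[ 1.21e+00  5.90e-01  6.20e-01  1.00e+00  6.21e+02 -1.60e+01  1.40e+01]
[ 1.21e+00  5.90e-01  6.20e-01  1.00e+00  6.19e+02 -1.40e+01  1.40e+01]
[ 1.21e+00  5.90e-01  6.20e-01  9.50e-01  6.21e+02 -1.40e+01  1.40e+01]
[ 1.21e+00  5.80e-01  6.30e-01  9.50e-01  6.23e+02 -1.80e+01  1.40e+01]
[ 1.20e+00  5.90e-01  6.10e-01  9.50e-01  6.19e+02 -1.40e+01  1.40e+01]
0.3 [ 9.80e-01  5.50e-01  4.30e-01  3.00e-01  6.17e+02 -1.60e+01  1.40e+01]
0.4 [ 1.02e+00  5.70e-01  4.50e-01  4.00e-01  6.17e+02 -1.60e+01  1.40e+01]
0.5 [ 1.05e+00  5.70e-01  4.70e-01  5.00e-01  6.15e+02 -1.40e+01  1.40e+01]
0.6 [ 1.08e+00  5.80e-01  4.90e-01  6.00e-01  6.15e+02 -1.40e+01  1.40e+01]
0.7 [ 1.12e+00  5.90e-01  5.40e-01  7.00e-01  6.21e+02 -1.40e+01  1.40e+01]
0.8 [ 1.15e+00  5.90e-01  5.60e-01  8.00e-01  6.21e+02 -1.40e+01  1.40e+01]
0.9 [ 1.20e+00  5.90e-01  6.10e-01  9.00e-01  6.21e+02 -1.60e+01  1.40e+01]
1.0 [ 1.21e+00  5.90e-01  6.20e-01  1.00e+00  6.17e+02 -1.20e+01  1.40e+01]
1.1 [ 1.17e+00  5.80e-01  5.90e-01  1.10e+00  6.17e+02 -1.20e+01  1.40e+01]
```

View pics/k6.png

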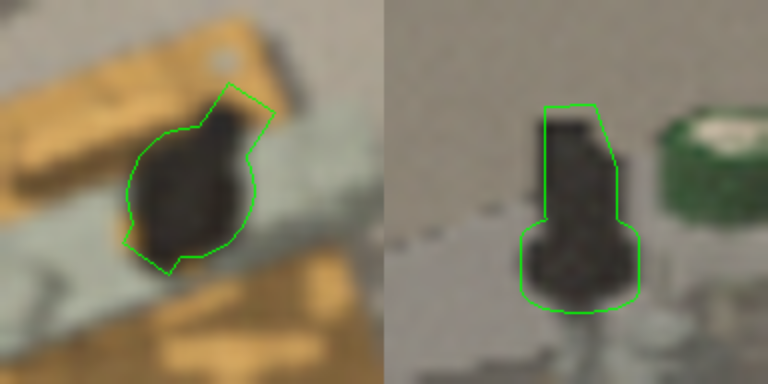

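Call:
apply_moves(angular=[[0,0,-0.93],[0,0,-0.93],[0,0,-0.93],[0,0,-0.93],[0,0,-0.93],[0,0,-0.93],[0,0,-0.92],[0,0,0],[0,0,0]], travel=[[0.36,0.13,0],[0.36,0.13,0],[0.36,0.13,0],[0.36,0.13,0],[0.36,0.13,0],[0.36,0.13,0],[0.36,0.13,0],[0,0,0],[0,0,0]], jaw=[0.5,0.5,0.5,0.5,0.5,0.5,0.5,0.5,0.5], force=20)

```text
time: 13.48
tool_pos: [617.4, -11.8, 238.1]
tcp_rot: [-179.9, -0.1, 147.2]
ft_force: [-0.7, 0.3, 0.5]
finger_gap: 42.4
grip_force: 0.0
```

Call:
apply_moves(angular=[[0,0,0],[0,0,0],[0,0,0],[0,0,0],[0,0,0],[0,0,0],[0,0,0],[0,0,0],[0,0,0],[0,0,0]], travel=[[0.02,-0.03,-0.4],[0,0,-0.3],[0,0,-0.2],[0,0,-0.075],[0,0,0],[0,0,0],[0,0,0],[0,0,0],[0,0,0],[0,0,0]], jaw=[0.5,0.5,0.5,0.5,0.5,0.3,0.1,0.1,0.1,0.1], force=20)

```text
time: 14.72
tool_pos: [619.2, -13.2, 200.8]
tcp_rot: [-180.0, 0.0, 147.0]
ft_force: [-1.6, -3.5, 3.1]
finger_gap: 14.7
grip_force: 20.8
```

Call:
apply_moves(angular=[[0,0,0],[0,0,0],[0,0,0],[0,0,-0.6],[0,0,-0.6],[0,0,-0.6],[0,0,-0.6],[0,0,-0.6]], travel=[[0,0,0],[0,0,0],[0,0,0],[0,0,-0.0168],[0,0,-0.0168],[0,0,-0.0168],[0,0,-0.0168],[0,0,-0.0168]], jaw=[0.1,0.1,0.1,0.1,0.1,0.1,0.1,0.1], force=90)

```text
time: 15.72
tool_pos: [619.0, -13.4, 197.3]
tcp_rot: [-180.0, 0.0, 122.9]
ft_force: [-2.7, -6.2, 3.1]
finger_gap: 12.6
grip_force: 88.0
```

```bash
python3 -c "
from h import *
q=r.sense();print({k:np.round(q[k],2) for k in('time','tool_pos','tcp_rot','ft_force','wrist_torque','finger_gap')})"
```

```text
{'time': np.float64(15.72), 'tool_pos': array([619.04, -13.42, 197.26]), 'tcp_rot': array([-1.7997e+02,  4.0000e-02,  1.2286e+02]), 'ft_force': array([-2.71, -6.2 ,  3.13]), 'wrist_torque': array([-1.06,  0.51,  0.42]), 'finger_gap': np.float64(12.57)}
```

Call:
apply_moves(angular=[[0,0,-0.6],[0,0,-0.6],[0,0,-0.6],[0,0,-0.6]], travel=[[0,-0.012,-0.0175],[0,-0.012,-0.0175],[0,0,-0.0168],[0,0,-0.0168]], jaw=[0.1,0.1,0.1,0.1])

```text
time: 16.23
tool_pos: [618.9, -13.9, 194.5]
tcp_rot: [-180.0, -0.0, 103.7]
ft_force: [-3.0, -3.9, 4.2]
finger_gap: 12.3
grip_force: 88.0
```

```bash
cat > q.py <<'E'
from h import *
q=r.sense();print(np.round(q['tool_pos'],2),np.round(q['tcp_rot'][2],2),np.round(q['ft_force'],2),'T',np.round(q['wrist_torque'],3))
E
python3 q.py
```

```text
[618.89 -13.85 194.47] 103.68 [-3.01 -3.94  4.21] T [-0.614  0.639  0.453]
```

Call:
apply_moves(angular=[[0,0,-0.5],[0,0,-0.5],[0,0,-0.5]], travel=[[0,0,-0.014],[0,0,-0.014],[0,0,-0.014]], jaw=[0.1,0.1,0.1])

```text
time: 16.6
tool_pos: [618.8, -13.9, 192.8]
tcp_rot: [-180.0, 0.0, 91.7]
ft_force: [-4.3, -4.4, 4.0]
finger_gap: 12.3
grip_force: 88.0
```

```bash
python3 q.py
```

```text
[618.78 -13.89 192.75] 91.7 [-4.33 -4.41  4.02] T [-0.674  0.699  0.441]
```

Call:
apply_moves(angular=[[0,0,-0.5],[0,0,-0.5],[0,0,-0.5]], travel=[[0,0,-0.014],[0,0,-0.014],[0,0,-0.014]], jaw=[0.1,0.1,0.1])

```text
time: 16.98
tool_pos: [618.6, -13.9, 191.0]
tcp_rot: [-179.9, 0.0, 79.7]
ft_force: [-4.7, -3.2, 3.6]
finger_gap: 12.4
grip_force: 88.0
```

```bash
python3 q.py
```

```text
[618.64 -13.92 191.02] 79.7 [-4.7  -3.24  3.61] T [-0.689  0.837  0.472]
```

Call:
apply_moves(angular=[[0,0,-0.5],[0,0,-0.5]], travel=[[0,0,-0.014],[0,0,-0.014]], jaw=[0.1,0.1])

```text
time: 17.23
tool_pos: [618.6, -13.9, 189.9]
tcp_rot: [-179.9, 0.0, 71.7]
ft_force: [-5.1, -4.3, 5.1]
finger_gap: 12.3
grip_force: 88.0
```

```bash
python3 q.py
```

```text
[618.57 -13.91 189.88] 71.7 [-5.1  -4.25  5.06] T [-0.704  0.904  0.427]
```

Call:
apply_moves(angular=[[0,0,-0.5],[0,0,-0.5]], travel=[[0,0,-0.014],[0,0,-0.014]], jaw=[0.1,0.1])

```text
time: 17.48
tool_pos: [618.5, -13.9, 188.8]
tcp_rot: [-179.9, 0.0, 63.7]
ft_force: [-6.3, -4.6, 4.8]
finger_gap: 12.3
grip_force: 88.6
```

```bash
python3 q.py
```

```text
[618.47 -13.93 188.75] 63.7 [-6.34 -4.55  4.81] T [-0.723  1.006  0.467]
```

Call:
apply_moves(angular=[[0,0,-0.5],[0,0,-0.5]], travel=[[-0.01,-0.005,-0.014],[-0.01,-0.005,-0.014]], jaw=[0.1,0.1])

```text
time: 17.73
tool_pos: [618.1, -14.0, 187.8]
tcp_rot: [-180.0, 0.0, 55.7]
ft_force: [-2.0, -1.9, 4.3]
finger_gap: 12.4
grip_force: 89.2
```

```bash
python3 q.py
```

```text
[618.08 -14.04 187.83] 55.72 [-2.02 -1.9   4.34] T [-0.527  0.531  0.546]
```

Call:
apply_moves(angular=[[0,0,-0.5],[0,0,-0.5]], travel=[[0,0,-0.014],[0,0,-0.014]], jaw=[0.1,0.1])

```text
time: 17.98
tool_pos: [618.0, -14.0, 186.8]
tcp_rot: [-180.0, 0.0, 47.7]
ft_force: [-3.7, -2.3, 4.7]
finger_gap: 12.5
grip_force: 90.0
```

```bash
python3 q.py
```

```text
[618.04 -14.   186.77] 47.73 [-3.71 -2.32  4.69] T [-0.526  0.734  0.556]
```

Call:
apply_moves(angular=[[0,0,-0.5]], travel=[[0,0,-0.012]], jaw=[0.1])

```text
time: 18.1
tool_pos: [618.0, -14.0, 186.3]
tcp_rot: [-180.0, 0.0, 43.7]
ft_force: [-4.8, -3.2, 5.4]
finger_gap: 12.4
grip_force: 90.4
```

```bash
python3 q.py; python3 -c "
from h import *
print([round(float(r.sense()['wrist_torque'][2]),3) for _ in range(3)])"
```

```text
[618.01 -13.97 186.27] 43.73 [-4.77 -3.2   5.37] T [-0.555  0.776  0.571]
[0.571, 0.571, 0.571]
```

Call:
apply_moves(angular=[[0,0,-0.3]], travel=[[0,0,-0.006]], jaw=[0.1])

```text
time: 18.23
tool_pos: [618.0, -13.9, 186.0]
tcp_rot: [-180.0, 0.0, 41.4]
ft_force: [-4.8, -2.6, 4.6]
finger_gap: 12.3
grip_force: 90.6
```

```bash
python3 q.py
```

```text
[617.97 -13.93 185.99] 41.36 [-4.77 -2.58  4.58] T [-0.545  0.755  0.621]
```

Call:
apply_moves(angular=[[0,0,0],[0,0,0],[0,0,0],[0,0,0],[0,0,0],[0,0,0],[0,0,0],[0,0,0],[0,0,0],[0,0,0],[0,0,0],[0,0,0]], travel=[[0,0,0],[0,0,0],[0,0,0],[0,0,0],[0,0,0.3],[0,0,0.6],[0,0,0.9],[0,0,0.9],[-0.9,-0.3,0],[-0.9,-0.3,0],[-0.9,-0.3,0],[0,0,0]], jaw=[0.3,0.45,0.5,0.5,0.5,0.5,0.5,0.5,0.5,0.5,0.5,0.5], force=20)

```text
time: 19.73
tool_pos: [508.9, -50.9, 295.0]
tcp_rot: [179.9, -0.0, 41.4]
ft_force: [0.8, 1.2, 0.2]
finger_gap: 42.8
grip_force: 0.0
```

```bash
python3 - <<'E'
from h import *
s=r.snapshot("top");t=r.snapshot("scene");print(r.sense()["finger_gap"])
a=s["color"][165:265,245:345][:,:,::-1];b=t["color"][150:250,240:340][:,:,::-1]
cv2.imwrite("pics/f7.png",np.hstack([cv2.resize(x,(400,400),interpolation=cv2.INTER_CUBIC) for x in(a,b)]))
E
```

```text
42.58420542210585
```

View pics/f7.png

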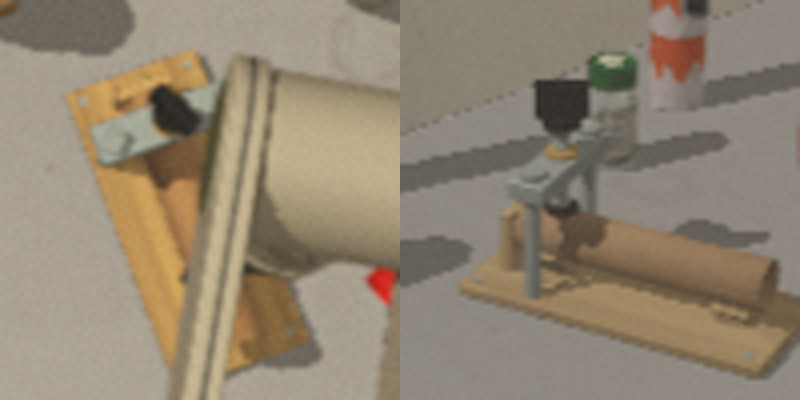

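The foot (562,207 in the scene crop) rests on the core, which is still in the Vs and against the stop. The knob has turned and come down, and the gripper is clear.

```bash
python3 -c "
from bench import r
print(r.hand_in())"
```

```text
the job is handed in; nothing more can be done
None
```

The card core lies in the V cradle against the end stop, clamped at roughly 20 N (estimated from the knob torque), and the gripper has let go and is clear; I handed the job in at about 20 s, and it returned no verdict.

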